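# Run the fingertips along the packing bench's roller track

### The job

Check that the rollers of the packing track run freely: set the fingertips on the roller beside the green end plate and stroke them lightly along the row to the roller beside the red end plate, in one unbroken stroke without lifting off, so that every roller is visibly turned in that direction, then lift clear. Press just enough to make the sprung bed sink a little and keep it so through the stroke, but never push it down onto its stops, and leave the things standing around the track where they are.

Things in the scene. Friction and masses are not known exactly. Their poses are not given: they have to be found in the camera images.
- track: Bench-top roller track, 150 mm wide (x), 270 mm long (y), bolted to the table at any yaw; origin: centre of its underside. A grey foot frame 30 mm high carries a sprung aluminium bed with 11 grey rollers, 20 mm thick, 126 mm long along x, set 22 mm apart along y. Roller tops are 68 mm above the table, the bed's side rails 5 mm lower. Each roller has an yellow paint line, facing up at the start.
- first_top (a point): Middle of the top line of the first roller (beside the green end plate), 110 mm from the track's middle towards its -y, 68 mm above the table unloaded; sinks with the bed. Its y axis points along the row towards the last roller.
- last_top (a point): Middle of the top line of the last roller (beside the red end plate), 220 mm from first_top, same height; sinks with the bed.
- green_end (a point): Middle of the top of the green end plate of the bed (start end, track's -y), 14 mm thick, 141 mm wide, 22 mm beyond the first roller's axis, its top 5 mm below the roller tops.
- red_end (a point): Middle of the top of the red end plate of the bed (finish end, track's +y), same size, 22 mm beyond the last roller's axis.
- cradle (a joint): How far the whole sprung bed with its rollers has sunk straight down, m: 0 unloaded, 0.015 on its stops. It stays level. It begins to sink at about 1 N and gives about 1.7 mm per further newton (about 10 N takes it to the stops); it comes back up when let go.
- roller1 (a joint): Turn of the first roller (beside the green plate), rad. All rollers start at 0 and grow as the top of the roller is stroked from the green towards the red end (10 mm of stroke is about 1 rad); they turn easily and stop where they are left.
- roller2 (a joint): Turn of roller 2 counted from the green end, rad, same sense.
- roller3 (a joint): Turn of roller 3 counted from the green end, rad, same sense.
- roller4 (a joint): Turn of roller 4 counted from the green end, rad, same sense.
- roller5 (a joint): Turn of roller 5 counted from the green end, rad, same sense.
- roller6 (a joint): Turn of roller 6 counted from the green end, rad, same sense.
- roller7 (a joint): Turn of roller 7 counted from the green end, rad, same sense.
- roller8 (a joint): Turn of roller 8 counted from the green end, rad, same sense.
- roller9 (a joint): Turn of roller 9 counted from the green end, rad, same sense.
- roller10 (a joint): Turn of roller 10 counted from the green end, rad, same sense.
- roller11 (a joint): Turn of roller 11 counted from the green end (the last, beside the red plate), rad, same sense.
- tape_roll: Roll of brown packing tape lying flat, 100 mm across, 48 mm high, loose; origin at the centre of its underside. Bystander, beside the track.
- small_carton: Small closed cardboard box 90 x 70 x 55 mm high, loose; origin at the centre of its underside. Bystander.
- card_case: Stiff brown leather card case 110 x 70 x 22 mm high, loose; origin at the centre of its underside. Bystander.
- paste_jar: Small closed jar 56 mm across, 55 mm high, loose; origin at the centre of its underside. Bystander.

How it is judged (in metres and radians):
On the way, in this order (a step that is already met when the one before it is completed fails the run):
1. the first roller, beside the green end plate, has been turned towards the red end (value of joint roller1 above 0.35 rad), for 0.02 s.
2. the stroke, with the fingertips on the track, has turned the rollers up to the middle one (the sixth) (value of joint each of roller1, roller2, roller3, roller4, roller5, roller6 above 0.35 rad and contact force between the fingers and track above 0.3 N), for 0.02 s.
3. every roller up to the last, beside the red end plate, has been turned (value of joint each of roller1, roller2, roller3, roller4, roller5, roller6, roller7, roller8, roller9, roller10, roller11 above 0.35 rad), for 0.02 s.
At the end, for the whole second after the job is handed in: Every roller has been turned by more than 0.35 rad in the green-to-red direction and is at rest, the bed is back up (sunk less than 1 mm), the tape roll, carton, card case and jar are within 15 mm of where they stood (all of step 3 and velocity of joint roller1 between -0.1 and 0.1 rad/s and velocity of joint roller2 between -0.1 and 0.1 rad/s and velocity of joint roller3 between -0.1 and 0.1 rad/s and velocity of joint roller4 between -0.1 and 0.1 rad/s and velocity of joint roller5 between -0.1 and 0.1 rad/s and velocity of joint roller6 between -0.1 and 0.1 rad/s and velocity of joint roller7 between -0.1 and 0.1 rad/s and velocity of joint roller8 between -0.1 and 0.1 rad/s and velocity of joint roller9 between -0.1 and 0.1 rad/s and velocity of joint roller10 between -0.1 and 0.1 rad/s and velocity of joint roller11 between -0.1 and 0.1 rad/s and value of joint cradle below 0.001 m and distance of each of tape_roll, small_carton, card_case, paste_jar from where it was at the start of the episode below 0.015 m); the robot touches nothing.
It fails at once if the bed is pushed down onto its stops (sunk more than 14 mm of 15) (value of joint cradle above 0.014 m).
It fails at once if the fingertips lift off between turning the first roller and turning the last (bed back up to within 0.3 mm) (value of joint roller1 above 0.35 rad and not (value of joint roller11 above 0.35 rad) and value of joint cradle below 0.0003 m).
It fails at once if a bystander is pushed, lifted or carried (moved more than 15 mm) (distance of any of tape_roll, small_carton, card_case, paste_jar from where it was at the start of the episode above 0.015 m).
It also fails if it takes over 38 s, if anything falls off the work surface, if the arm or the gripper's body presses on something with over 40 N, if the wrist force passes 120 N, or if a joint passes its speed limit or range.

### The arm

A 6-joint arm with a two-finger parallel gripper is mounted at the origin on the work surface. World frame = base frame: x ahead of the robot, y to its left, z up, the work surface at z = 0. Lengths are in m, angles in degrees, forces in N, time in s.
With the tool pointing down it reaches from about 0.35 to 0.875 m from the base axis. Payload 4.2 kg.
Tool frame: the origin (TCP) lies midway between the tips of the shut fingers; the grasp point (between the pads) lies 19 mm behind it (r.grasp_offset is the distance from the TCP to the grasp point, in m); z points along the fingers, y is the direction in which the jaws open and shut (so a half turn about z gives the same grasp; the last joint's range is limited). The gripper opens to 87 mm and grips with 3 to 60 N. Pads are 19 mm wide; open, the fingers measure 117 mm over their backs; the gripper's body (75 mm by 190 mm) begins 51 mm behind the grasp point.
Start: joints at [-58.694, 22.042, 0.453, 0, -68.411, -14.817], TCP at [0.177, -0.599, 0.223] pointing down, gripper open.
Joint ranges: [-179.83, 179.83], [-69.29, 118.12], [-61.27, 80.66], [-181.25, 117.63], [-171.15, -9.14], [-177.46, 177.46]. Speed limits (degrees/s): [159.86, 159.86, 180, 180, 180, 180].

### API

Orientations are given as a 3x3 rotation matrix whose columns are the frame's x, y, z axes.
In Python, from station import r gives the robot as it stands.
- The arm moves only by the shell command python3 -m crank 'ROWS'. ROWS is JSON, a list of rows, each a list of 3 entries, a list of its own where there are three numbers: the closure, from -1 (fully open) to 1 (shut), so that 0 is half open, then the shift along the tool's x, y, z as a fraction of full scale, then the turn, a rotation vector about the tool's x, y, z as a fraction of full scale. In form: [[fingers, [dx, dy, dz], [wx, wy, wz]], ...]. A call has 1 to 8 rows; each row shifts and turns the commanded pose from where the row before left it, along the tool's axes as they then stand; what a row does not reach is not made up. Full scale, the value 1, is 100 mm for a shift and 45 degrees for a turn. A row lasts 1/10 s, in which the tool goes at most 50 mm and 8.59 degrees, less where a joint would pass 70% of its speed; a pose out of reach is approached as far as the arm can. A call with a number of a shift or a turn outside -1 to 1 is refused whole. A call with a gripper value outside its range is refused whole. The fingers move at their own pace and stop on an object; the grip force is fixed at half the most. Time passes only in rows, so rows that do not move let the fingers close. It gives the time, the measured TCP pose, the force and the opening at its end, in the units of the state.
- r.sense(): the state, without advancing time (a new reading comes with each control period).
- r.capture(name): name is "scene" or "side" or "wrist"; returns a dict with "img" (400x640x3 uint8, blue, green, red), "fx", "fy", "cx", "cy" (pixels), "R" (3x3) and "t" (3): a world point X has camera coordinates R X + t. Camera axes: x right, y down, z forward; pixel columns grow to the right and rows downward; lengths in m; the calibration is good to about 2 mm. A picture is of the moment at which its call begins. There is no depth.
- r.finish_job(): hands the job in, once; it reports no verdict.
The state is a dict: "time_s": time; "joints": joint angles; "joint_velocities": joint speeds; "effort": joint torques, N m; "tcp_pos": TCP position; "ee_rot": TCP orientation; "wrist_force": force on the tool from outside, world axes, zero at the start; "moment": the same for the moment, N m; "gripper_width": opening from 0.0 (shut) to 1.0 (fully open).
Only numpy, scipy, OpenCV 4.12 (cv2) and the standard library are available. Lean on these libraries where they do the work, as an engineer would, in place of code of your own. Each camera call takes 0.05 s, during which the arm holds its last target.

## Working session

There is one attempt and no reset: what is moved stays moved. The work goes in short steps, Python scripts to look and compute and a shell command to move; the robot and the scene stay as the last step left them, time stands still between calls to the robot, and variables do not carry over. Pictures are saved under pics/ and viewed, and the job is handed in when it is done.

```bash
ls; mkdir -p pics; python3 - <<'E'
from station import r
import cv2
print(r.sense())
for n in ("scene","side","wrist"):
    c=r.capture(n); cv2.imwrite(f"pics/{n}0.png",c["img"])
    print(n,c["fx"],c["cx"],c["cy"],c["R"],c["t"])
E
```

```text
pics
{'time_s': 0.0, 'joints': array([-5.86954035e+01,  2.20899138e+01,  3.80819231e-01, -2.76686882e-02,
       -6.84101498e+01, -1.48162438e+01]), 'joint_velocities': array([-0.01642467,  0.01642734,  0.05975824, -0.01442048, -0.03036839,
       -0.0322639 ]), 'effort': array([ 5.32619797e-04, -3.90663707e+01,  1.87412900e+01,  4.21992704e+00,
        1.10541290e-02, -1.82595300e-04]), 'tcp_pos': array([ 0.17723288, -0.59873089,  0.22147904]), 'ee_rot': array([[-9.58927966e-01, -2.83648848e-01, -6.97689070e-04],
       [-2.83649689e-01,  9.58925861e-01,  2.01149324e-03],
       [ 9.84743508e-05,  2.12677641e-03, -9.99997734e-01]]), 'wrist_force': array([ 0.01417857, -0.29713766, -0.9323704 ]), 'moment': array([ 0.01931716, -0.00964111,  0.0223103 ]), 'gripper_width': 0.9983952249063269}
scene 389.2929043191805 323.1498839171623 191.15929859938024 [[-0.3952417   0.91840599 -0.01773221]
 [ 0.59303187  0.24037781 -0.76846061]
 [-0.7014964  -0.31424345 -0.63965135]] [ 0.18157876 -0.31383984  1.39073566]
side 367.20882711908496 320.74936208254456 203.14388290275986 [[ 0.98039103 -0.19656772  0.0139483 ]
 [-0.13759406 -0.73348953 -0.66562826]
 [ 0.14107196  0.65065678 -0.74615311]] [-0.54125798  0.1704675   0.64627202]
wrist 320.21639425979714 318.6095826495315 201.7521029006235 [[-0.28338791  0.95900411  0.00154942]
 [ 0.92340608  0.27243178  0.27037406]
 [ 0.25886772  0.07805148 -0.96275411]] [ 0.6247965  -0.03261251  0.39056067]
```

View pics/scene0.png

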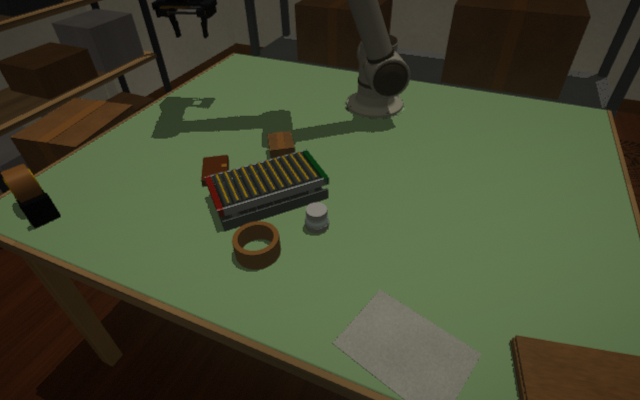

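View pics/side0.png

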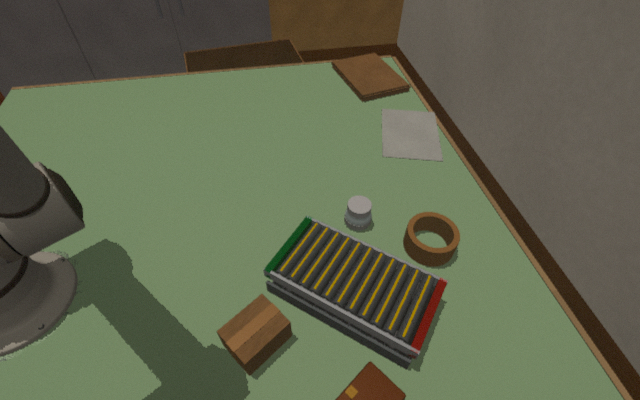

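View pics/wrist0.png

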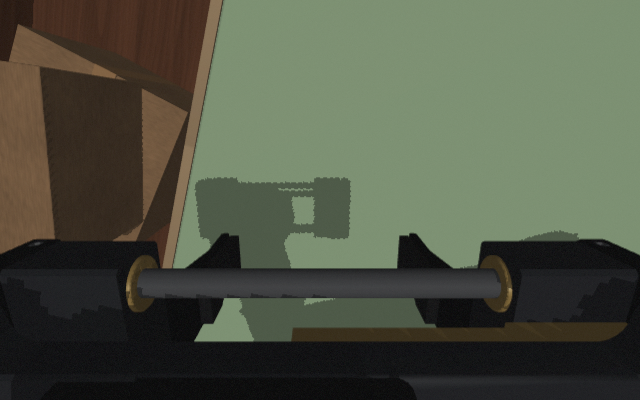

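The scene camera shows the track with its green plate at about (316,167) and its red plate at about (214,192). In the side view these are at about (290,246) and (430,315). I'll zoom in to get the corners.

```bash
python3 - <<'E'
import cv2
a=cv2.imread("pics/scene0.png")[120:270,190:350]
cv2.imwrite("pics/scene0z.png",cv2.resize(a,None,fx=5,fy=4,interpolation=cv2.INTER_CUBIC)[:600,:800])
b=cv2.imread("pics/side0.png")[200:360,250:460]
cv2.imwrite("pics/side0z.png",cv2.resize(b,None,fx=3.7,fy=3.7,interpolation=cv2.INTER_CUBIC))
E
```

```text
(no output)
```

View pics/scene0z.png

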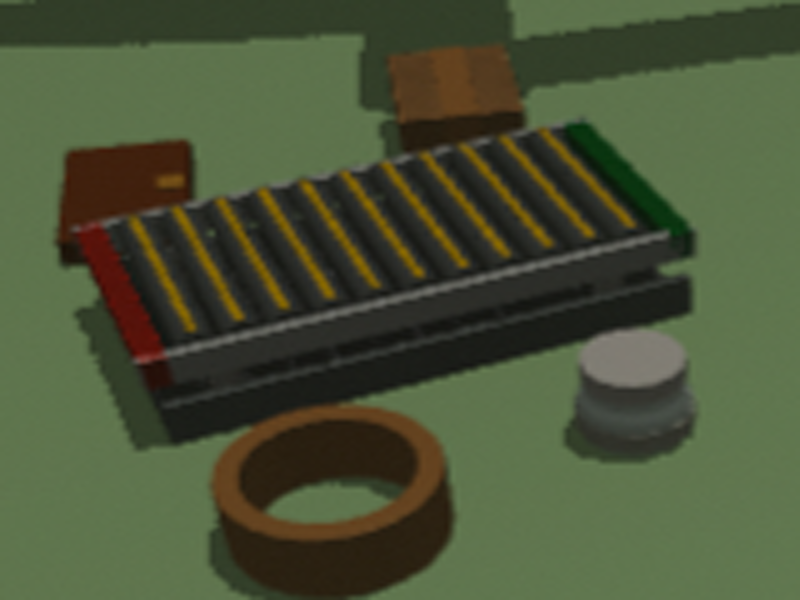

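View pics/side0z.png

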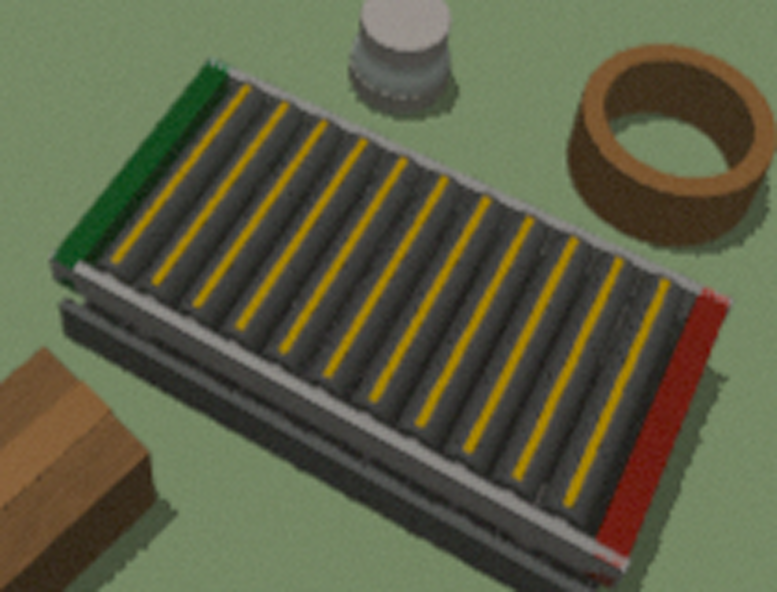

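```bash
cat > h.py <<'E'
import numpy as np, cv2
from station import r
def P(c):
    K=np.array([[c["fx"],0,c["cx"]],[0,c["fy"],c["cy"]],[0,0,1]]); return K@np.c_[c["R"],c["t"]]
def tri(c1,p1,c2,p2):
    X=cv2.triangulatePoints(P(c1),P(c2),np.array(p1,float).T,np.array(p2,float).T); return (X[:3]/X[3]).T
def toz(c,p,z):
    p=np.array(p,float); d=np.c_[(p[:,0]-c["cx"])/c["fx"],(p[:,1]-c["cy"])/c["fy"],np.ones(len(p))]@c["R"]
    o=-np.array(c["R"]).T@c["t"]; return o+d*((z-o[2])/d[:,2])[:,None]
def proj(c,X):
    q=np.c_[X,np.ones(len(X))]@P(c).T; return q[:,:2]/q[:,2:]
E
python3 - <<'E'
from h import *
np.set_printoptions(precision=4,suppress=True)
sc=r.capture("scene"); sd=r.capture("side")
S=np.array([(543,130),(632,226),(134,221),(192,330),(580,122),(690,235)],float)  # g up, g low, r up, r low
D=np.array([(116,261),(247,87),(571,504),(665,282),(55,262),(212,63)],float)
S=(S+.5)/[5,4]-.5+[190,120]; D=(D+.5)/3.7-.5+[250,200]
X=tri(sc,S,sd,D); print(X)
for c,p in((sc,S),(sd,D)): print(toz(c,p[:4],.068))
A=(toz(sc,S[:4],.068)+toz(sd,D[:4],.068))/2
f=(A[0]+A[1])/2; l=(A[2]+A[3])/2
print(f,l,np.linalg.norm(l-f),np.degrees(np.arctan2(*(l-f)[1::-1])), np.linalg.norm(A[0]-A[1]),np.linalg.norm(A[2]-A[3]))
print([np.degrees(np.arctan2(*(a-b)[1::-1])) for a,b in((A[0],A[1]),(A[2],A[3]))])
# bystanders tops approx: carton, case, jar, tape
pb=(np.array([(455,82),(125,170),(633,358),(332,470)])+.5)/[5,4]-.5+[190,120]
for p,z in zip(pb,(.055,.022,.055,.048)): print(toz(sc,[p],z))
E
```

```text
[[ 0.4682 -0.0686  0.0666]
 [ 0.5462  0.0189  0.0668]
 [ 0.6335 -0.2149  0.0659]
 [ 0.7105 -0.1275  0.0674]
 [ 0.441  -0.0594  0.0587]
 [ 0.5329  0.0446  0.0579]]
[[ 0.4688 -0.0672  0.068 ]
 [ 0.5469  0.0198  0.068 ]
 [ 0.6351 -0.2123  0.068 ]
 [ 0.7109 -0.1269  0.068 ]]
[[ 0.469  -0.0705  0.068 ]
 [ 0.5463  0.0174  0.068 ]
 [ 0.6335 -0.2163  0.068 ]
 [ 0.7103 -0.1279  0.068 ]]
[ 0.5078 -0.0251  0.068 ] [ 0.6725 -0.1708  0.068 ] 0.21989438346960571 -41.49940953101842 0.1170431774908277 0.11564610143700854
[np.float64(-131.63046214228478), np.float64(-131.2940253606183)]
[[ 0.4157 -0.15    0.055 ]]
[[ 0.5405 -0.2958  0.022 ]]
[[0.6437 0.0632 0.055 ]]
[[ 0.766 -0.023  0.048]]
```

The triangulated rollers agree with the text: row spacing is 219.9 mm against 220 mm, and tops come out at z ≈ 0.067 against 0.068. First top is at (0.508, -0.025), last top at (0.6725, -0.171), and the stroke heading is -41.5°. I'll turn the tool's x axis onto that heading and shut the fingers.

```bash
python3 -m crank '[[1,[0,0,0],[0,0,-0.18]],[1,[0,0,0],[0,0,-0.18]],[1,[0,0,0],[0,0,-0.18]],[1,[0,0,0],[0,0,-0.18]],[1,[0,0,0],[0,0,-0.18]],[1,[0,0,0],[0,0,-0.18]],[1,[0,0,0],[0,0,-0.18]],[1,[0,0,0],[0,0,-0.18]]]'
python3 -m crank '[[1,[0,0,0],[0,0,-0.18]],[1,[0,0,0],[0,0,-0.18]],[1,[0,0,0],[0,0,-0.18]],[1,[0,0,0],[0,0,-0.18]],[1,[0,0,0],[0,0,-0.18]],[1,[0,0,0],[0,0,-0.18]],[1,[0,0,0],[0,0,-0.18]],[1,[0,0,0],[0,0,-0.011]]]'
cat > st.py <<'E'
from h import *
np.set_printoptions(precision=4,suppress=True)
s=r.sense(); p=s["tcp_pos"]; R=s["ee_rot"]
F=np.array([.5078,-.0251,.068]); L=np.array([.6725,-.1708,.068]); u=(L-F)/np.linalg.norm(L-F); n=np.array([-u[1],u[0],0])
print("t",s["time_s"],"p",p,"yaw",np.degrees(np.arctan2(R[1,0],R[0,0])),"tilt",R[:2,2],"F",s["wrist_force"],"w",s["gripper_width"])
print("along",(p-F)@u,"across",(p-F)@n,"tool-frame to first",R.T@(F-p),"j",s["joints"])
E
python3 st.py
```

```text
time_s: 1.05
tcp_pos: [0.1774, -0.5992, 0.2224]
ee_rot: [[-0.146, -0.989, -0.0], [-0.989, 0.146, 0.0], [-0.0, 0.0, -1.0]]
wrist_force: [0.9, -0.4, 0.2]
gripper_width: 0.356
time_s: 1.85
tcp_pos: [0.1774, -0.5992, 0.2224]
ee_rot: [[0.749, -0.663, -0.0], [-0.663, -0.749, 0.0], [-0.0, -0.0, -1.0]]
wrist_force: [0.2, -0.6, 0.2]
gripper_width: 0.005
t 1.85 p [ 0.1774 -0.5992  0.2224] yaw -41.50181424086813 tilt [-0.0001  0.0004] F [ 0.2315 -0.5892  0.2331] w 0.005321143058673602
along 0.13291064437455694 across -0.6488640388940345 tool-frame to first [-0.1329 -0.6488  0.1545] j [-58.6907  22.0497   0.4393  -0.0058 -68.4107 107.191 ]
```

```bash
python3 -m crank '[[1,[-0.095,-0.46,0],[0,0,0]],[1,[-0.095,-0.46,0],[0,0,0]],[1,[-0.095,-0.46,0],[0,0,0]],[1,[-0.095,-0.46,0],[0,0,0]],[1,[-0.095,-0.46,0],[0,0,0]],[1,[-0.095,-0.46,0],[0,0,0]],[1,[-0.095,-0.46,0],[0,0,0]],[1,[0,0,0],[0,0,0]]]'
python3 -m crank '[[1,[-0.095,-0.46,0],[0,0,0]],[1,[-0.095,-0.46,0],[0,0,0]],[1,[-0.095,-0.46,0],[0,0,0]],[1,[-0.095,-0.46,0],[0,0,0]],[1,[-0.095,-0.46,0],[0,0,0]],[1,[-0.095,-0.46,0],[0,0,0]],[1,[-0.095,-0.46,0],[0,0,0]],[1,[0,0,0],[0,0,0]]]'
python3 st.py
```

```text
time_s: 2.65
tcp_pos: [0.3431, -0.3105, 0.223]
ee_rot: [[0.751, -0.66, 0.002], [-0.66, -0.751, 0.0], [0.001, -0.001, -1.0]]
wrist_force: [0.6, -0.6, 0.2]
gripper_width: 0.003
time_s: 3.45
tcp_pos: [0.5073, -0.0256, 0.2223]
ee_rot: [[0.75, -0.661, 0.001], [-0.661, -0.75, 0.0], [0.001, -0.001, -1.0]]
wrist_force: [-0.7, -0.1, 0.0]
gripper_width: 0.007
t 3.45 p [ 0.5073 -0.0256  0.2223] yaw -41.39348938460136 tilt [0.0013 0.0001] F [-0.745  -0.0625  0.0094] w 0.006601090722896299
along -6.458802821069612e-06 across -0.0006768626243421918 tool-frame to first [-0.0001 -0.0005  0.1543] j [ 15.4539  10.5834 -15.7561   0.0138 -63.5853  33.1465]
```

Now above the first roller. I'll descend to about 10 mm above it and look.

```bash
python3 -m crank '[[1,[-0.02,0,0.36],[0,0,0]],[1,[0,0,0.36],[0,0,0]],[1,[0,0,0.36],[0,0,0]],[1,[0,0,0.36],[0,0,0]],[1,[0,0,0],[0,0,0]],[1,[0,0,0],[0,0,0]]]'
python3 st.py; python3 - <<'E'
from h import *
F=np.array([[.5078,-.0251,.068],[.6725,-.1708,.068]])
ims=[]
for n,(a,b,c,d) in (("side",(150,370,240,460)),("scene",(100,240,180,350))):
    k=r.capture(n); im=k["img"].copy()
    for q in proj(k,F): cv2.circle(im,tuple(int(round(v)) for v in q),1,(255,0,255),-1)
    z=im[a:b,c:d]; f=600/ (b-a) if n=="side" else 4.2
    z=cv2.resize(z,None,fx=f,fy=f,interpolation=cv2.INTER_CUBIC); print(z.shape); cv2.imwrite(f"pics/{n}1z.png",z)
E
```

```text
time_s: 4.05
tcp_pos: [0.5035, -0.0283, 0.079]
ee_rot: [[0.748, -0.664, -0.0], [-0.664, -0.748, -0.001], [0.0, 0.001, -1.0]]
wrist_force: [-0.8, -0.9, 1.1]
gripper_width: 0.007
t 4.05 p [ 0.5035 -0.0283  0.079 ] yaw -41.59376612818669 tilt [-0.0004 -0.0008] F [-0.7652 -0.8966  1.1167] w 0.007451786883311233
along -0.001077040332823589 across -0.005260313616972343 tool-frame to first [ 0.0011 -0.0053  0.011 ] j [ 15.2782  19.6039 -27.186    0.0552 -43.2462  33.0879]
(600, 600, 3)
(588, 714, 3)
```

View pics/side1z.png

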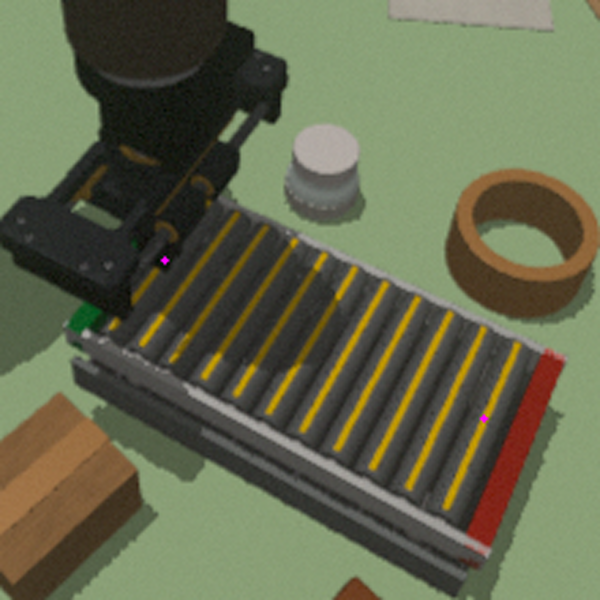

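View pics/scene1z.png

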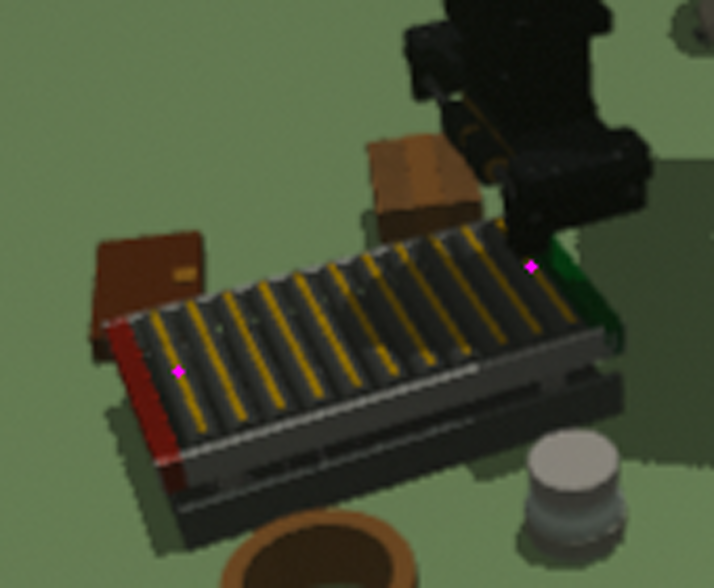

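The pictures show the shut fingertips directly over roller 1: side view about (165,260) in the zoom, scene view about (525,250) in the zoom. The projected marks fall on the first and last paint lines. I'll lower slowly onto the roller.

```bash
python3 -m crank '[[1,[0,-0.04,0.04],[0,0,0]],[1,[0,0,0.04],[0,0,0]],[1,[0,0,0],[0,0,0]],[1,[0,0,0],[0,0,0]]]'; python3 st.py
python3 -m crank '[[1,[0,0,0.02],[0,0,0]],[1,[0,0,0.02],[0,0,0]],[1,[0,0,0],[0,0,0]],[1,[0,0,0],[0,0,0]]]';python3 st.py
python3 -m crank '[[1,[0,0,0.02],[0,0,0]],[1,[0,0,0],[0,0,0]],[1,[0,0,0],[0,0,0]]]';python3 st.py
```

```text
time_s: 4.55
tcp_pos: [0.5059, -0.0245, 0.0707]
ee_rot: [[0.749, -0.663, 0.0], [-0.663, -0.749, 0.0], [0.0, -0.0, -1.0]]
wrist_force: [-0.1, -0.3, -0.5]
gripper_width: 0.005
t 4.55 p [ 0.5059 -0.0245  0.0707] yaw -41.50696876534633 tilt [0.0002 0.    ] F [-0.1046 -0.3025 -0.5468] w 0.004876988114199197
along -0.001846525237490509 across -0.0008290388025821161 tool-frame to first [ 0.0018 -0.0008  0.0027] j [ 15.6205  20.4572 -27.3866   0.0014 -42.1458  32.8715]
time_s: 4.95
tcp_pos: [0.5061, -0.0245, 0.0667]
ee_rot: [[0.749, -0.663, 0.0], [-0.663, -0.749, 0.0], [0.0, -0.0, -1.0]]
wrist_force: [-0.1, 0.7, 2.1]
gripper_width: 0.005
t 4.95 p [ 0.5061 -0.0245  0.0667] yaw -41.50766780773446 tilt [0.0004 0.    ] F [-0.0718  0.7008  2.0777] w 0.004675260739485249
along -0.0016659331263438335 across -0.0007205957854609423 tool-frame to first [ 0.0017 -0.0007 -0.0013] j [ 15.6124  20.8094 -27.6039   0.0082 -41.5634  32.8738]
time_s: 5.25
tcp_pos: [0.5061, -0.0246, 0.0647]
ee_rot: [[0.749, -0.663, 0.001], [-0.663, -0.749, 0.0], [0.0, -0.0, -1.0]]
wrist_force: [0.4, -0.3, 3.5]
gripper_width: 0.008
t 5.25 p [ 0.5061 -0.0246  0.0647] yaw -41.51004712825322 tilt [0.0006 0.    ] F [ 0.3806 -0.2772  3.4503] w 0.00775232427339672
along -0.0016090960710969928 across -0.0006980349024579362 tool-frame to first [ 0.0016 -0.0007 -0.0033] j [ 15.6093  20.982  -27.7188   0.0111 -41.2667  32.8723]
```

At z = 0.0647 the sink is about 3.3 mm and the force about 3 N, which matches the given spring. I'll go 2.5 mm deeper and start the stroke along tool +x.

```bash
python3 -m crank '[[1,[0,0,0.025],[0,0,0]],[1,[0,0,0],[0,0,0]],[1,[0,0,0],[0,0,0]]]';python3 st.py
python3 -m crank '[[1,[0.04,0,0],[0,0,0]],[1,[0.06,0,0],[0,0,0]],[1,[0.06,0,0],[0,0,0]],[1,[0.06,0,0],[0,0,0]],[1,[0.04,0,0],[0,0,0]]]';python3 st.py
```

```text
time_s: 5.55
tcp_pos: [0.5061, -0.0246, 0.0622]
ee_rot: [[0.749, -0.663, 0.001], [-0.663, -0.749, -0.0], [0.0, -0.0, -1.0]]
wrist_force: [1.1, -0.3, 4.7]
gripper_width: 0.009
t 5.55 p [ 0.5061 -0.0246  0.0622] yaw -41.50669491899463 tilt [ 0.0005 -0.    ] F [ 1.1319 -0.2936  4.6909] w 0.008987784733736211
along -0.0016015553204296975 across -0.000705641702570729 tool-frame to first [ 0.0016 -0.0007 -0.0058] j [ 15.6093  21.1999 -27.8613   0.0141 -40.9088  32.8734]
time_s: 6.05
tcp_pos: [0.526, -0.0423, 0.062]
ee_rot: [[0.748, -0.663, 0.0], [-0.663, -0.748, 0.0], [0.0, -0.0, -1.0]]
wrist_force: [0.2, 1.3, 4.3]
gripper_width: 0.002
t 6.05 p [ 0.526  -0.0423  0.062 ] yaw -41.543467527015544 tilt [0.0003 0.    ] F [0.2263 1.285  4.346 ] w 0.002250268059761371
along 0.024999233711431437 across -0.0008381330314840885 tool-frame to first [-0.025  -0.0008 -0.006 ] j [ 13.033   22.8744 -24.9506   0.0041 -42.1572  35.4205]
```

The sink stays near 6 mm and the force near 4.3 N. A quick look to see whether roller 1 turned.

```bash
python3 - <<'E'
from h import *
k=r.capture("side"); z=cv2.resize(k["img"][190:350,230:460],None,fx=3.4,fy=3.4,interpolation=cv2.INTER_CUBIC); cv2.imwrite("pics/side2z.png",z)
E
```

```text
(no output)
```

View pics/side2z.png

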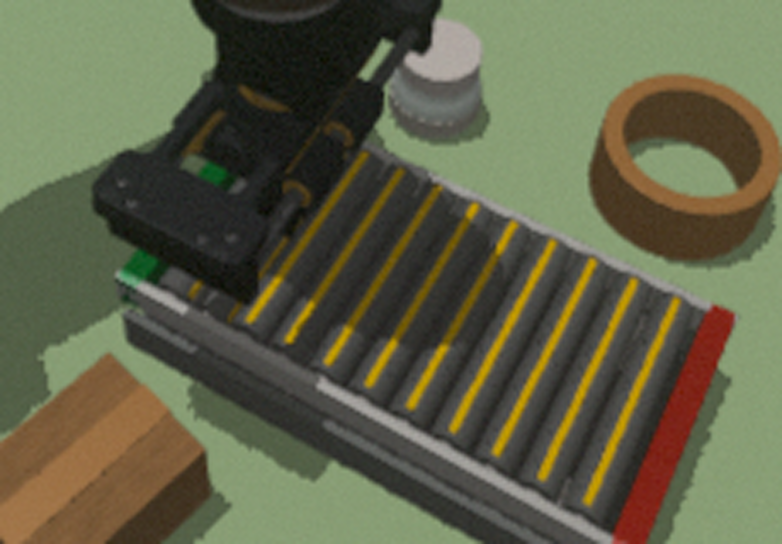

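The picture shows nine untouched lines (3–11), with lines 1 and 2 shifted near (195,290) and (235,315). The bed has sunk level. I'll continue the stroke.

```bash
python3 -m crank '[[1,[0.06,0,0],[0,0,0]],[1,[0.08,0,0],[0,0,0]],[1,[0.08,0,0],[0,0,0]],[1,[0.08,0,0],[0,0,0]],[1,[0.08,0,0],[0,0,0]],[1,[0.08,0,0],[0,0,0]],[1,[0.08,0,0],[0,0,0]],[1,[0.06,0,0],[0,0,0]]]';python3 st.py
```

```text
time_s: 6.9
tcp_pos: [0.5707, -0.0822, 0.062]
ee_rot: [[0.749, -0.663, -0.0], [-0.663, -0.749, -0.0], [-0.0, 0.0, -1.0]]
wrist_force: [-0.2, 0.5, 4.4]
gripper_width: 0.003
t 6.9 p [ 0.5707 -0.0822  0.062 ] yaw -41.52895325732113 tilt [-0.0002 -0.0002] F [-0.2439  0.489   4.3595] w 0.0033274258992035096
along 0.08494368929911825 across -0.0011003685265353446 tool-frame to first [-0.0849 -0.0011 -0.006 ] j [  7.8976  26.741  -17.9534   0.0109 -45.3173  40.5658]
```

```bash
python3 -m crank '[[1,[0.08,0,0],[0,0,0]],[1,[0.08,0,0],[0,0,0]],[1,[0.08,0,0],[0,0,0]],[1,[0.08,0,0],[0,0,0]],[1,[0.08,0,0],[0,0,0]],[1,[0.08,0,0],[0,0,0]],[1,[0.08,0,0],[0,0,0]],[1,[0.06,0,0],[0,0,0]]]';python3 st.py
```

```text
time_s: 7.7
tcp_pos: [0.6171, -0.1233, 0.062]
ee_rot: [[0.749, -0.663, -0.0], [-0.663, -0.749, -0.0], [-0.0, 0.0, -1.0]]
wrist_force: [-1.5, 0.4, 5.4]
gripper_width: 0.007
t 7.7 p [ 0.6171 -0.1233  0.062 ] yaw -41.52913376205958 tilt [-0.0003 -0.0001] F [-1.5086  0.4157  5.3561] w 0.0069067224523306865
along 0.146896136183671 across -0.001153522366884271 tool-frame to first [-0.1469 -0.0011 -0.006 ] j [  3.4153  30.9319 -10.0723   0.0089 -49.0114  45.0497]
```

```bash
python3 -m crank '[[1,[0.08,0,0],[0,0,0]],[1,[0.08,0,0],[0,0,0]],[1,[0.08,0,0],[0,0,0]],[1,[0.08,0,0],[0,0,0]],[1,[0.08,0,0],[0,0,0]],[1,[0.08,0,0],[0,0,0]],[1,[0.08,0,0],[0,0,0]],[1,[0.08,0,0],[0,0,0]]]';python3 st.py
python3 -m crank '[[1,[0.06,0,0],[0,0,0]],[1,[0.06,0,0],[0,0,0]],[1,[0,0,0],[0,0,0]],[1,[0,0,0],[0,0,0]]]';python3 st.py
python3 - <<'E'
from h import *
k=r.capture("side"); z=cv2.resize(k["img"][190:350,230:460],None,fx=3.4,fy=3.4,interpolation=cv2.INTER_CUBIC); cv2.imwrite("pics/side3z.png",z)
E
```

```text
time_s: 8.5
tcp_pos: [0.665, -0.1656, 0.062]
ee_rot: [[0.749, -0.663, -0.0], [-0.663, -0.749, 0.0], [-0.0, 0.0, -1.0]]
wrist_force: [-2.3, -1.0, 3.4]
gripper_width: 0.007
t 8.5 p [ 0.665  -0.1656  0.062 ] yaw -41.52093489225582 tilt [-0.0002  0.    ] F [-2.2787 -1.0085  3.3964] w 0.007307556401081644
along 0.21081092953083236 across -0.001062914262552854 tool-frame to first [-0.2108 -0.001  -0.0059] j [ -0.4981  35.5158  -1.1568  -0.0025 -53.3398  48.9786]
time_s: 8.9
tcp_pos: [0.6738, -0.1734, 0.0622]
ee_rot: [[0.749, -0.663, 0.001], [-0.663, -0.749, -0.0], [0.001, -0.0, -1.0]]
wrist_force: [-1.9, -2.6, 4.0]
gripper_width: 0.007
t 8.9 p [ 0.6738 -0.1734  0.0622] yaw -41.52090938039567 tilt [ 0.0006 -0.0003] F [-1.8813 -2.6045  4.0344] w 0.006860732562955236
along 0.2225924963813421 across -0.0010615412010420006 tool-frame to first [-0.2226 -0.001  -0.006 ] j [ -1.1435  36.3659   0.5353   0.023  -54.1361  49.6092]
```

View pics/side3z.png

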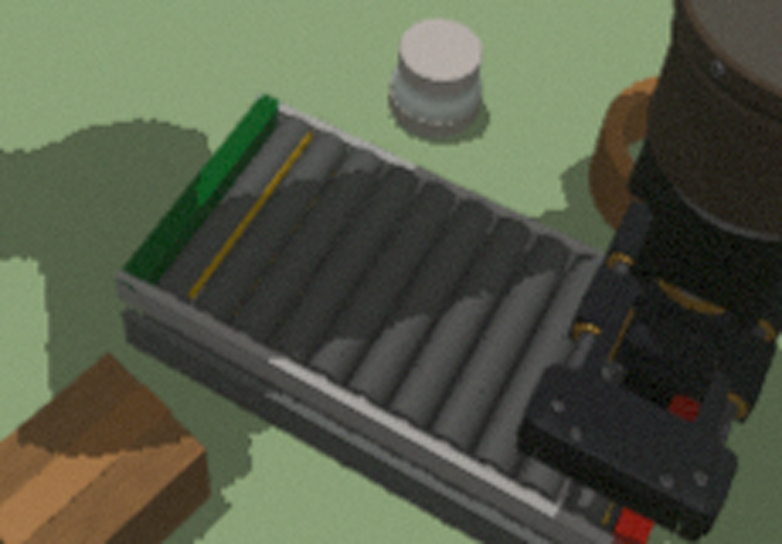

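All the paint lines on rollers 2–10 have turned out of view and line 1 has shifted towards the red end. The fingers hide most of line 11. I'll stroke another 4 mm for margin on roller 11, then lift.

```bash
python3 -m crank '[[1,[0.04,0,0],[0,0,0]],[1,[0,0,0],[0,0,0]],[1,[0,0,-0.04],[0,0,0]],[1,[0,0,-0.1],[0,0,0]],[1,[0,0,-0.3],[0,0,0]],[1,[0,0,-0.4],[0,0,0]],[1,[0,0,-0.4],[0,0,0]],[1,[0,0,0],[0,0,0]]]'
python3 -m crank '[[1,[0,0.45,0],[0,0,0]],[1,[0,0.45,0],[0,0,0]],[1,[0,0.45,0],[0,0,0]],[1,[0,0.45,0],[0,0,0]],[1,[0,0.45,0],[0,0,0]],[1,[0,0,0],[0,0,0]],[1,[0,0,0],[0,0,0]]]'; python3 st.py
python3 - <<'E'
from h import *
k=r.capture("side"); cv2.imwrite("pics/side4.png",k["img"])
z=cv2.resize(k["img"][190:360,230:460],None,fx=3.4,fy=3.4,interpolation=cv2.INTER_CUBIC); cv2.imwrite("pics/side4z.png",z)
k=r.capture("scene"); cv2.imwrite("pics/scene4.png",k["img"])
E
```

```text
time_s: 9.75
tcp_pos: [0.6803, -0.1759, 0.194]
ee_rot: [[0.75, -0.662, 0.014], [-0.662, -0.75, -0.002], [0.012, -0.008, -1.0]]
wrist_force: [0.2, -0.5, 0.9]
gripper_width: 0.002
time_s: 10.45
tcp_pos: [0.5269, -0.3445, 0.1859]
ee_rot: [[0.748, -0.664, 0.0], [-0.664, -0.748, 0.001], [-0.0, -0.001, -1.0]]
wrist_force: [0.3, 0.5, 0.3]
gripper_width: 0.007
t 10.45 p [ 0.5269 -0.3445  0.1859] yaw -41.62448087974634 tilt [0.0005 0.0007] F [0.3359 0.5292 0.3024] w 0.007007584752985968
along 0.22594184849118615 across -0.22660690220803564 tool-frame to first [-0.2264 -0.226   0.1181] j [-18.4992  23.9774  -1.9303  -0.0512 -64.0801  66.8971]
```

View pics/side4z.png

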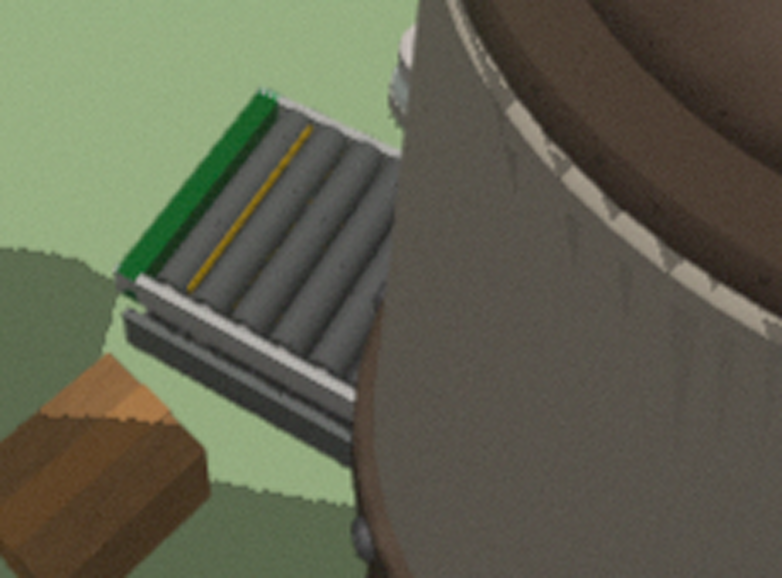

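View pics/scene4.png

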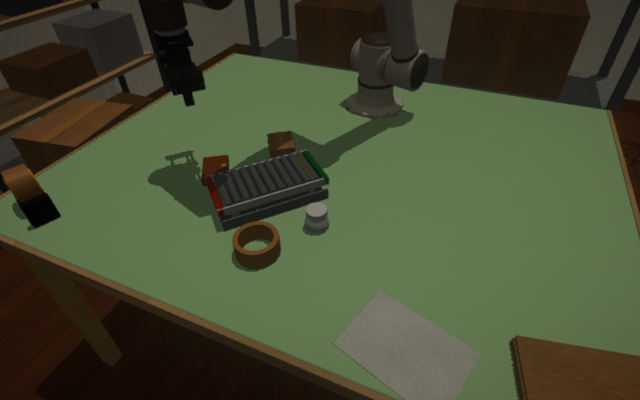

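In the side view the forearm blocks the red half. The scene view is clear and shows no lines facing up. I'll zoom in there and compare the bystanders with the first picture.

```bash
python3 - <<'E'
import cv2,numpy as np
a=cv2.imread("pics/scene0.png")[120:270,190:350]; b=cv2.imread("pics/scene4.png")[120:270,190:350]
f=lambda i:cv2.resize(i,(400,375),interpolation=cv2.INTER_CUBIC)
g=cv2.convertScaleAbs(cv2.resize(b[20:110],(800,480),interpolation=cv2.INTER_CUBIC),alpha=1.6)
cv2.imwrite("pics/s4a.png",g); cv2.imwrite("pics/s4b.png",np.hstack([f(a),f(b)]))
E
```

```text
(no output)
```

View pics/s4a.png

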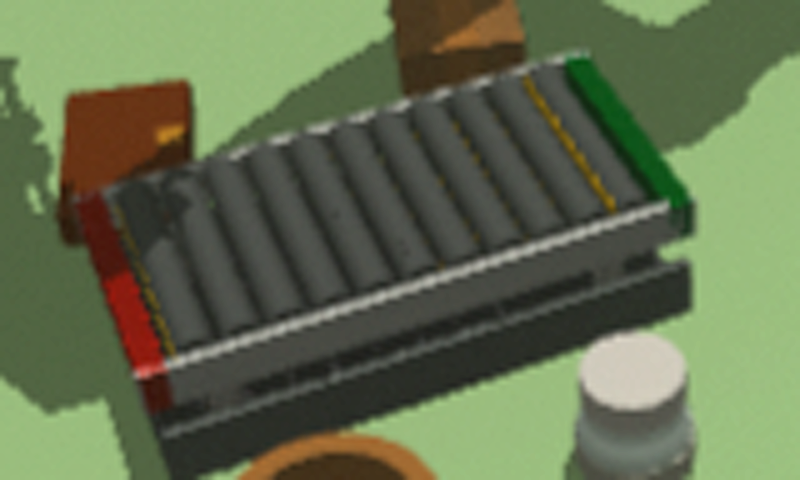

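View pics/s4b.png

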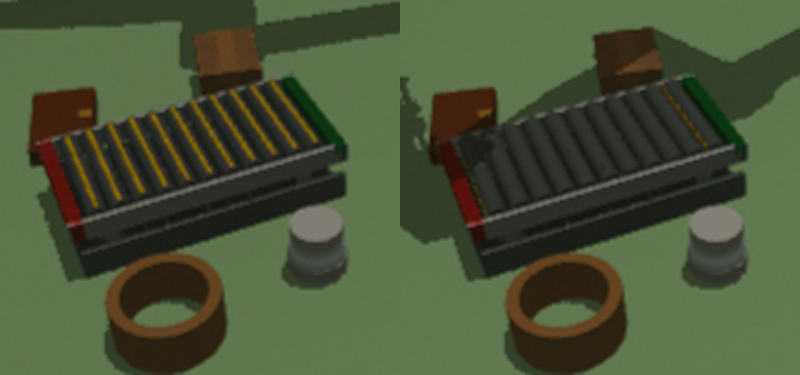

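Roller 11's line has turned well over to the red side (150,290), line 1 has turned too (570,140), and lines 2–10 are out of view. The bed is back up and the bystanders look unmoved, so I'm handing in.

```bash
python3 - <<'E'
from station import r
s=r.sense(); print(s["time_s"],s["wrist_force"],abs(s["joint_velocities"]).max())
print(r.finish_job())
E
```

```text
10.55 [ 0.52212184 -0.01016962 -0.49826722] 0.9207498626717079
the job is handed in; nothing more can be done
None
```

The stroke is done and the job is handed in at 10.55 s of the 38 s allowed; the hand-in reports no verdict.

- **Stroke:** I pressed the shut fingertips onto the roller beside the green plate until the bed had sunk about 6 mm. I then stroked about 228 mm along the row to the roller beside the red plate without lifting, and lifted clear.
- **Force and depth:** At every check during the stroke the bed was about 6 mm down, well short of its 14 mm limit. The measured force was 3.4–5.4 N, with about 1 N of noise.
- **Rollers:** In the final scene picture the paint lines on rollers 1 and 11 have turned towards the red end. On rollers 2–10 they have turned (nearly) out of sight.
- **Bed and bystanders:** By eye against the first picture, the bed is back up and the tape roll, carton, card case and jar look unmoved.
- **Not confirmed:** The forearm hid the red half of the track in the last side view, so roller 11 was judged from the scene camera only. I could not read the exact roller angles or the exact bed height. The highest arm joint speed reading at hand-in was 0.9 °/s.

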